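# Lock the tool chest: turn the slotted disc, push the bar through

## Robot

A 6-joint arm with a two-finger parallel gripper is mounted at the origin on the work surface. World frame = base frame: x ahead of the robot, y to its left, z up, the work surface at z = 0. Lengths are in m, angles in rad, forces in N, time in s.
With the tool pointing down it reaches from about 0.375 to 0.9 m from the base axis. Payload 3.1 kg.
Tool frame: the origin (TCP) lies between the finger pads; the fingertips stand robot.tip_extent ahead of it and the grasp point (between the pads) lies 3 mm ahead of it (robot.tip_extent is the distance from the TCP to the fingertips, in m); z points along the fingers, x is the direction in which the jaws open and shut, and the axes are right-handed (so a half turn about z gives the same grasp; the last joint's range is limited). The gripper opens to 87 mm and grips with 3 to 60 N. Pads are 19 mm wide; open, the fingers measure 117 mm over their backs; the gripper's body (75 mm by 190 mm) begins 51 mm behind the grasp point.
Start: joints at [-1.494, 0.527, 1.433, -0, 1.181, -0.178], TCP at [0.158, -0.605, 0.245] pointing down, gripper open.
Joint ranges: [-3.08, 3.08], [-0.75, 2.2], [0.22, 2.44], [-1.43, 4.57], [0, 2.65], [-2.85, 2.85]. Speed limits (rad/s): [2.79, 2.79, 3.14, 3.14, 3.14, 3.14].

## Interface

Orientations are given as a unit quaternion [x, y, z, w].
In Python, from rig import robot, cams gives the robot as it stands.
- The arm moves only by the tool carry_out, never from a script. Its argument "steps" is a list of rows, each a list of 3 entries, a list of its own where there are three numbers: the shift along the world's x, y, z in cm, then the turn about the world's z in degrees, then the closure, from 0 (fully open) to 1 (shut). In form: [[[dx, dy, dz], spin, fingers], ...]. A call has 1 to 10 rows; each row shifts and turns the pose as measured when the row begins; what a row does not reach is not made up. A row lasts 1/10 s, in which the tool goes at most 50 mm and 8.59 degrees, less where a joint would pass 70% of its speed; a pose out of reach is approached as far as the arm can. A call with a gripper value outside its range is refused whole. The fingers move at their own pace and stop on an object; "squeeze" is the grip in N (left out, the last holds). Time passes only in rows, so rows that do not move let the fingers close. It gives the time, the measured TCP pose, the force and the opening at its end, in the units of the state.
- robot.get_obs(): the state, without advancing time (a new reading comes with each control period).
- cams.camera(name): name is "scene" or "top" or "wrist"; returns a dict with "pixels" (420x560x3 uint8, red, green, blue), "fx", "fy", "cx", "cy" (pixels), "eye" and "rotation" of the camera in the world. Camera axes: x right, y up, looking along -z (the intrinsics and any distortion apply to the point x, -y, -z); pixel columns grow to the right and rows downward; lengths in m; the calibration is good to about 2 mm. A picture is of the moment at which its call begins. There is no depth.
- robot.hand_in(): hands the job in, once; it reports no verdict.
The state is a dict: "time": time; "q": joint angles; "joint_velocities": joint speeds; "joint_torque": joint torques, N m; "position": TCP position; "tool_rot": TCP orientation; "ft_force": force on the tool from outside, world axes, zero at the start; "moment": the same for the moment, N m; "grip_width": finger opening in m.
Only numpy, scipy, OpenCV 4.12 (cv2) and the standard library are available. Lean on these libraries where they do the work, as an engineer would, in place of code of your own. Each camera call takes 0.05 s, during which the arm holds its last target. There are 200 camera calls.

## Task

Lock the two-leaf tool chest. With the fingertips, push the upright thumb plate on the lid's round disc until the slot across the disc lines up with the locking bar, then push the bar by its upright tab through the slot and fully home into the keeper, and let go. Only push: do not pinch the plate or the tab, and leave the jar, the tin, the glue bottle and the hammer as they are.

Things in the scene. Friction and masses are not known exactly. Their poses are not given: they have to be found in the camera images.
- chest: Low wooden tool chest, 270 x 388 x 90 mm high, fixed to the bench, its lid in two leaves. Origin: centre of its underside on the bench; z up; the flat lid top is 90 mm above. All lock parts lie on the lid on the line chest x = 0, from the keeper at the -y end to the bar's tab at the +y end; the bar slides towards chest -y. Guide: steel bridge round the bar at chest y = 0 to +20 mm, 32 mm wide, 24 mm high. Keeper: the same, at chest y = -114 to -100 mm.
- disc (a joint): Turning angle of the disc (rad), positive anticlockwise seen from above, turning about the vertical through point disc_axis. 0: the slot is in line with the bar and the thumb plate stands on the chest -x side of the axis (direction chest -x); at +1.57 the plate stands on the chest -y (keeper) side. Starts between 0.45 and 1.6 and must be brought back to 0 (clockwise); stops at -0.4 and 2.0, so it can be pushed too far. A stiff pivot (0.05 N m): it stays where it is left.
- disc_axis (a point): On the disc's axis, at its top face, 20 mm above the lid, at chest x = 0, y = -50 mm. The disc is a steel disc of 84 mm diameter split by a straight slot 16 mm wide, 14 mm deep, right across its middle, on a thin plate of 88 mm. x axis: away from the thumb plate, turns with the disc; y axis: along the slot.
- plate_mid (a point): Centre of the upright thumb plate on the disc, 30 mm from the disc's axis, 38 mm above the lid. The plate stands on edge along the radius: 20 mm along the radius, 12 mm thick, reaching from 20 to 56 mm above the lid. Axes as disc_axis: x points to the disc's axis, y is square to the plate's faces. Its two 6 mm halves are disc_c3 (-y side) and disc_c4 (+y side). Pushing its -y face towards +y lowers the disc's angle.
- bar (a joint): How far the locking bar has slid (m) from fully back (0) to fully home in the keeper (0.130, a stop; the tab is then 1 mm from the guide). Starts between 0 and 0.015. Slides with about 1.5 N friction and stays where it is left. The nose meets the disc at 0.020, and passes freely only with the slot in line to within about 0.07 rad; a little beyond that its tapered nose centres the slot, further off it is blocked.
- bar_nose (a point): Tip of the bar's nose, 13 mm above the lid. The bar is steel, 153 mm long, 10 mm wide, 10 mm high (8 to 18 mm above the lid), its last 10 mm tapered. Axes as the chest: the bar runs from here to +y and slides to -y.
- tab_mid (a point): Centre of the bar's upright tab, 145 mm behind the nose, 32 mm above the lid. The tab is 40 mm wide (chest x), 12 mm thick (along the bar, y), from 10 to 54 mm above the lid. Its two 6 mm halves are bar_c2 (-y side) and bar_c3 (+y side). Axes as the chest: push its +y face towards -y.
- jar: Small amber jar, 42 mm diameter, 62 mm high, loose on the lid on its far side (chest +x). Origin: centre of its underside. Leave alone.
- tin: Small round metal tin, 48 mm diameter, 40 mm high, loose on the lid on its far side (chest +x); jar and tin may swap places. Origin: centre of its underside. Leave alone.
- glue: White glue bottle, 56 mm diameter, 150 mm high, standing on the bench beyond the chest's keeper end (-y). Origin: centre of its underside. Leave alone.
- hammer: Hammer, 260 mm long, 26 mm high, lying on the bench beyond the chest's other end (+y). Origin: middle of its length at bench level; x towards the head. Leave alone.

How it is judged:
On the way, in this order (a step that is already met when the one before it is completed fails the run):
1. the disc's slot is lined up with the bar (within 0.12 rad) (value of joint disc between -0.12 and 0.12 rad), for 0.1 s.
2. the bar is through the slot and home in the keeper (0.124 m or more) (all of step 1 and value of joint bar above 0.124 m), for 0.2 s.
At the end, for the whole second after the job is handed in: The bar rests fully home (slid at least 124 of its 130 mm) through the disc's slot (disc within 0.12 rad of lined up), and the jar, tin, glue bottle and hammer are within 12 mm of where they were, the first three upright (all of step 2 and velocity of joint bar between -0.005 and 0.005 m/s and distance of each of jar, tin, glue, hammer from where it was at the start of the episode below 0.012 m and angle between each of jar, tin, glue's own z axis and vertical below 0.2 rad); the robot touches nothing.
It fails at once if the thumb plate is pinched (pressed on both faces at once, over 2 N) (contact force between the fingers and disc_c3 above 2 N and contact force between the fingers and disc_c4 above 2 N).
It fails at once if the tab is pinched (pressed on both faces at once, over 2 N) (contact force between the fingers and bar_c2 above 2 N and contact force between the fingers and bar_c3 above 2 N).
It fails at once if the bar is forced past a disc that is not lined up (slid over 35 mm with the disc over 0.2 rad off) (value of joint bar above 0.035 m and not (value of joint disc between -0.2 and 0.2 rad)).
It fails at once if the jar, tin, glue bottle or hammer is moved by more than 12 mm, knocked or lifted (distance of any of jar, tin, glue, hammer from where it was at the start of the episode above 0.012 m).
It also fails if it takes over 51 s, if anything falls off the work surface, if the arm or the gripper's body presses on something with over 40 N, if the wrist force passes 120 N, or if a joint passes its speed limit or range.

## Working session

There is one attempt and no reset: what is moved stays moved. The work goes in short steps, Python scripts to look and compute and a tool call to move; the robot and the scene stay as the last step left them, time stands still between calls to the robot, and variables do not carry over. Pictures are saved under pics/ and viewed, about 8 in all and at most 12, crops included, and the job is handed in when it is done.

Besides the shell and the picture viewer there is one more tool, called as name([rows], argument=value, ...), one row to a line, values as JSON. carry_out: Moves the arm, as the interface text tells. Its arguments: {"type":"object","properties":{"steps":{"type":"array"},"squeeze":{"type":"number"}},"required":["steps"]}

```bash
mkdir -p pics; python3 - <<'E'
from rig import robot,cams
import cv2,numpy as np
o=robot.get_obs();print(o['time'],o['position'],o['tool_rot'],robot.tip_extent,o['grip_width'])
ims=[]
for n in("top","scene"):
    c=cams.camera(n);print(n,{k:np.round(v,4).tolist() for k,v in c.items() if k!='pixels'})
    np.savez(f'{n}0.npz',**c)
    cv2.imwrite(f'pics/{n}0.png',c['pixels'][:,:,::-1])
E
```

```text
0.0 [ 0.15810281 -0.60393475  0.2435686 ] [ 7.91527637e-01 -6.11132379e-01 -7.45337794e-04 -8.12259194e-04] 0.022 0.08694787320308497
top {'fx': 494.4362, 'fy': 494.4362, 'cx': 286.0536, 'cy': 212.7594, 'eye': [0.3753, 0.0311, 1.2471], 'rotation': [0.0664, -0.0726, -0.6998, 0.7075]}
scene {'fx': 432.4877, 'fy': 432.4877, 'cx': 280.3511, 'cy': 212.125, 'eye': [1.185, -0.1359, 0.8029], 'rotation': [0.2889, 0.2177, 0.5408, 0.7594]}
```

View pics/top0.png

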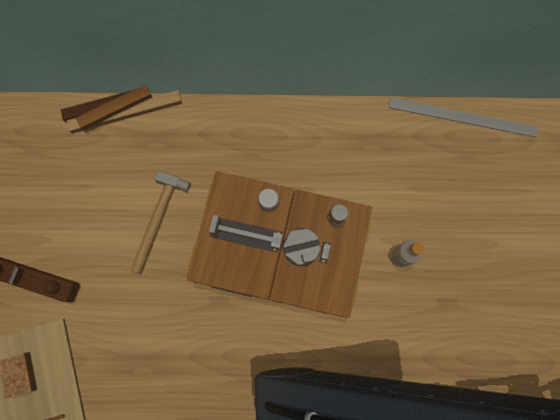

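View pics/scene0.png

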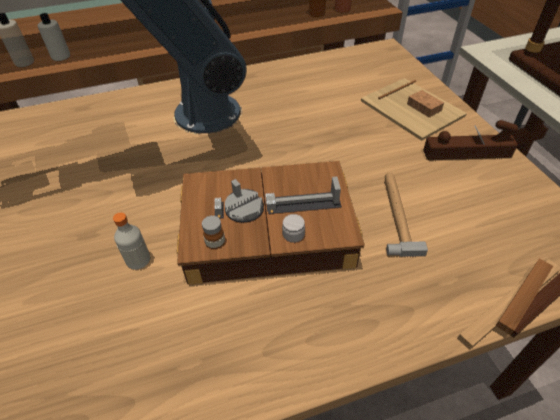

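The top view shows the chest with corners at about (217,172), (371,207), (350,317) and (189,281), the disc near (302,247), and the tab near (214,226). I'll enlarge it next.

```bash
cat > h.py <<'E'
import numpy as np,cv2
from scipy.spatial.transform import Rotation as R
def ray(c,u,v,z):
    d=R.from_quat(c['rotation']).apply([(u-c['cx'])/c['fx'],-(v-c['cy'])/c['fy'],-1])
    return c['eye']+d*(z-c['eye'][2])/d[2]
def proj(c,p):
    q=R.from_quat(c['rotation']).inv().apply(np.atleast_2d(p)-c['eye'])
    return np.c_[c['cx']+c['fx']*q[:,0]/-q[:,2],c['cy']+c['fy']*q[:,1]/q[:,2]]
E
python3 - <<'E'
from h import *
i=cv2.imread('pics/top0.png')[165:325,180:380]
cv2.imwrite('pics/top0c.png',cv2.resize(i,None,fx=3.7,fy=3.7,interpolation=cv2.INTER_CUBIC))
c=np.load('top0.npz')
for p in[(217,172),(371,207),(350,317),(189,281)]:print(ray(c,*p,.09))
E
```

```text
[0.70479006 0.19030089 0.09      ]
[ 0.62257951 -0.1813843   0.09      ]
[ 0.36412443 -0.12703501  0.09      ]
[0.44213159 0.24537062 0.09      ]
```

View pics/top0c.png

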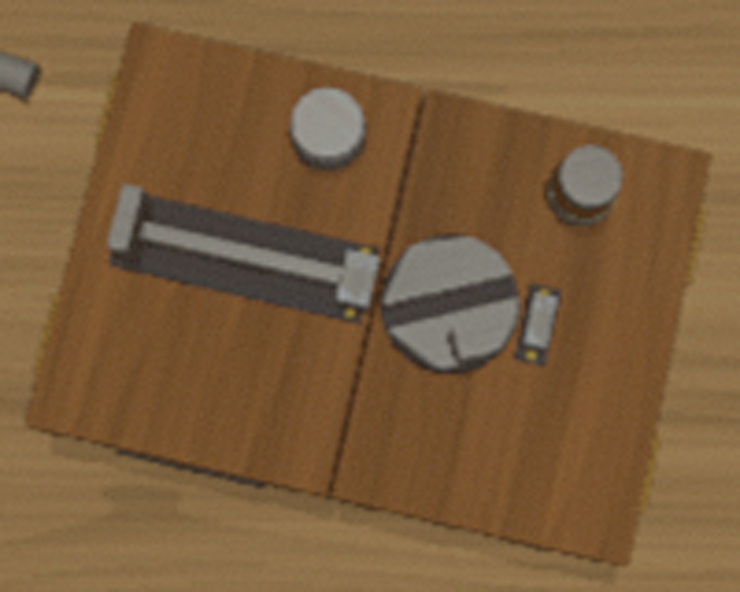

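The crop shows the disc centre at about crop (450,303) and the slot running from (385,317) to (515,290). The bar runs from (140,228) to (340,275), the tab top is at (127,217), and the keeper top is at (541,320). Fitting the pose now.

```bash
cat > fit.py <<'E'
from h import *
from scipy.optimize import least_squares
c=dict(np.load('top0.npz'))
full=lambda p:np.array(p)/3.7+[180-.365,165-.365]
W=lambda X,p:np.c_[p[0]+X[:,0]*np.cos(p[2])-X[:,1]*np.sin(p[2]),p[1]+X[:,0]*np.sin(p[2])+X[:,1]*np.cos(p[2]),X[:,2]+.09]
pts=np.array([[.135,.194,0],[.135,-.194,0],[-.135,-.194,0],[-.135,.194,0],[0,-.05,.02],[0,-.107,.024],[0,.010,.024]])
uv=full([(135,22),(711,153),(628,566),(27,427),(450,303),(541,320),(359,278)])
r=least_squares(lambda p:(proj(c,W(pts,p))-uv).ravel(),[.533,.032,-.21])
if __name__=='__main__':
    p=r.x;print(p,np.round(r.fun,1))
    inv=lambda u,z:R.from_euler('z',-p[2]).apply(ray(c,*full(u),.09+z)-[p[0],p[1],.09])
    a,b=inv((385,317),.02),inv((515,290),.02);d=a-b;print('theta',np.arctan2(-d[0],d[1]))
    print('tab top centre',inv((126,217),.054))
    for n,X in dict(plate_pre=(-.03,-.110),plate_end=(-.03,-.0655),tab_pre=(0,.2),tab_end=(0,.0425)).items():
        print(n,W(np.array([[*X,0]]),p)[0,:2])
E
python3 fit.py
```

```text
[ 0.53497661  0.03381752 -0.21608185] [-0.7 -0.1  0.5 -0.1  0.5  0.6 -0.8 -0.2  0.5 -0.6  0.1  0.1 -0.1  0.1]
theta 0.43285818385290453
tab top centre [0.00072982 0.15584074 0.054     ]
plate_pre [ 0.48208979 -0.06719231]
plate_end [ 0.49163078 -0.02372715]
tab_pre [0.57785745 0.22916652]
tab_end [0.54408879 0.07532918]
```

carry_out([
  [[2.4,4,0],7,1],
  [[2.4,4,0],7,1],
  [[2.4,4,0],7,1],
  [[2.4,4,0],7,1],
  [[2.4,4,0],7,1],
  [[2.4,4,0],7,1],
  [[2.4,4,0],7,1],
  [[2.4,4,0],7,1],
  [[2.4,4,0],7,1],
  [[2.4,4,0],0,1],
], squeeze=20)

```text
time: 1.1
position: [0.3995, -0.1937, 0.2402]
tool_rot: [0.996, -0.091, -0.0, -0.001]
ft_force: [0.3, -0.3, 0.7]
grip_width: 0.0152
```

carry_out([
  [[2.8,4.2,0],-1,1],
  [[2.8,4.2,0],-1,1],
  [[2.5,3.5,0],0,1],
  [[0,0,0],0,1],
  [[0,0,0],0,1],
])

```text
time: 1.6
position: [0.4813, -0.0673, 0.2394]
tool_rot: [0.995, -0.104, -0.001, -0.001]
ft_force: [0.3, 0.5, 0.2]
grip_width: 0.0004
```

```bash
cat > st.py <<'E'
from rig import robot
from fit import *
o=robot.get_obs();p=r.x
R0=R.from_euler('z',-p[2])
print('chest pos mm',R0.apply(o['position']-np.array([p[0],p[1],.09]))*1000,'world',o['position'])
x=R.from_quat(o['tool_rot']).apply([1,0,0]);print('jaw rel deg',np.degrees(np.arctan2(x[1],x[0])-p[2]),'F chest',R0.apply(o['ft_force']),o['grip_width'],o['time'])
E
python3 st.py
```

```text
chest pos mm [ -30.75919699 -110.31627505  149.42166174] world [ 0.48128043 -0.06733845  0.23942166]
jaw rel deg 0.4068107005449499 F chest [0.16309139 0.57196913 0.16575499] 0.00044109871377376054 1.6
```

carry_out([
  [[0,0,-4],0,1],
  [[0,0,-4],0,1],
  [[0,0,-1.8],0,1],
  [[0.2,1,0],0,1],
  [[0.2,1,0],0,1],
  [[0,0,0],0,1],
  [[0.1,0.4,0],0,1],
  [[0.1,0.4,0],0,1],
])

```text
time: 2.4
position: [0.4875, -0.0444, 0.1427]
tool_rot: [0.994, -0.109, 0.003, 0.0]
ft_force: [0.1, -0.7, -0.5]
grip_width: 0.0004
```

```bash
python3 st.py
```

```text
chest pos mm [-29.58534124 -86.59624531  52.67687455] world [ 0.48751267 -0.04442171  0.14267687]
jaw rel deg -0.10259605451722414 F chest [ 0.25200221 -0.62323291 -0.53421683] 0.00039905634942883673 2.4
```

carry_out([
  [[0.1,0.4,0],0,1],
  [[0.1,0.4,0],0,1],
  [[0.1,0.4,0],0,1],
  [[0.1,0.3,0],0,1],
  [[0,0,0],0,1],
])

```text
time: 2.9
position: [0.4861, -0.0284, 0.1433]
tool_rot: [0.994, -0.106, -0.003, 0.002]
ft_force: [-0.8, -1.1, -0.8]
grip_width: 0.0008
```

```bash
python3 st.py; python3 - <<'E'
from rig import cams
import cv2
a=cams.camera('top')['pixels'][165:325,180:380,::-1]; 
b=cams.camera('scene')['pixels'][140:290,160:360,::-1]
cv2.imwrite('pics/a.png',cv2.resize(cv2.vconcat([a[40:130],b[10:130]]),None,fx=2.8,fy=2.8,interpolation=cv2.INTER_CUBIC))
E
```

```text
chest pos mm [-34.42837936 -71.28030766  53.34476956] world [ 0.48606606 -0.02842358  0.14334477]
jaw rel deg 0.25323445854612664 F chest [-0.5739548  -1.27606121 -0.75670393] 0.0007646232843020935 2.9
```

View pics/a.png

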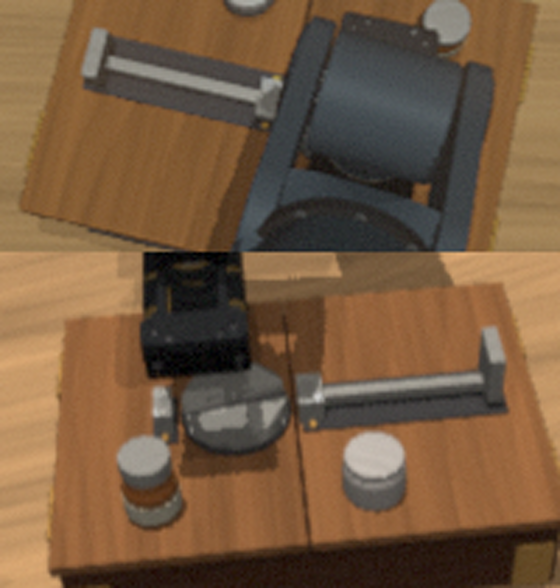

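The lower panel (scene view) shows the slot nearly in line with the bar: slot slope is about -0.15 and bar slope about -0.09. A few more millimetres are needed.

carry_out([
  [[0.2,0.3,0],0,1],
  [[0.2,0.3,0],0,1],
  [[0,0,0],0,1],
])

```text
time: 3.3
position: [0.4875, -0.023, 0.1433]
tool_rot: [0.994, -0.105, -0.006, 0.003]
ft_force: [-0.6, 0.1, 0.6]
grip_width: 0.0006
```

```bash
python3 st.py
```

```text
chest pos mm [-34.22735374 -65.7077184   53.33322087] world [ 0.48745719 -0.02302368  0.14333322]
jaw rel deg 0.29287338559358145 F chest [-0.62319413 -0.04412425  0.57013117] 0.0006325099355484508 3.3
```

carry_out([
  [[-0.4,-2,0],0,1],
  [[0,0,4],0,1],
  [[0,0,4],0,1],
  [[1,4,1],0,1],
  [[1.5,4.5,0],0,1],
  [[1.5,4.5,0],0,1],
  [[1.5,4.5,0],0,1],
  [[1.5,4.5,0],0,1],
  [[1.5,4.5,0],0,1],
  [[1.0,1.0,0],0,1],
])

```text
time: 4.3
position: [0.594, 0.2422, 0.2426]
tool_rot: [0.994, -0.112, 0.011, -0.004]
ft_force: [0.5, -0.7, -0.4]
grip_width: 0.0004
```

```bash
python3 st.py; python3 - <<'E'
from rig import cams
import cv2
a=cams.camera('top')['pixels'][165:325,180:380,::-1]; 
cv2.imwrite('pics/b.png',cv2.resize(a,None,fx=3.7,fy=3.7,interpolation=cv2.INTER_CUBIC))
E
```

```text
chest pos mm [ 12.97747448 216.20929064 152.59151649] world [0.59400848 0.24221644 0.24259152]
jaw rel deg -0.5230479183115115 F chest [ 0.62407001 -0.55729273 -0.43271378] 0.0003646444506528964 4.3
```

View pics/b.png

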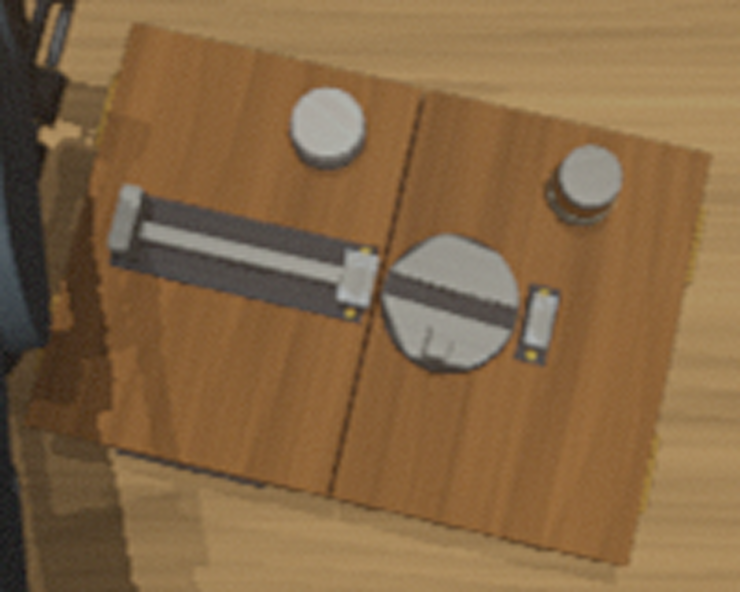

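The slot runs from (388,283) to (518,316), parallel to the bar within about 0.02 rad, so it is lined up. Next I'll go down behind the tab and push.

carry_out([
  [[-1.2,0.3,-3],0,1],
  [[0,0,-4],0,1],
  [[0,0,-3],0,1],
  [[0,0,0],0,1],
  [[-0.4,-2,0],0,1],
  [[-0.2,-1,0],0,1],
  [[-0.2,-1,0],0,1],
])

```text
time: 5.05
position: [0.583, 0.2088, 0.1455]
tool_rot: [0.993, -0.112, 0.022, -0.01]
ft_force: [-0.3, -0.3, -0.1]
grip_width: 0.0007
```

```bash
python3 st.py
```

```text
chest pos mm [  9.35281495 181.15319896  55.53631905] world [0.58295194 0.20875272 0.14553632]
jaw rel deg -0.4934272555682674 F chest [-0.18731018 -0.33599713 -0.12842763] 0.0006929688776249752 5.05
```

carry_out([
  [[-0.9,0.2,-0.2],0,1],
  [[-0.2,-1,0],0,1],
  [[-0.2,-1,0],0,1],
  [[-0.2,-1,0],0,1],
  [[-0.2,-1,0],0,1],
  [[-0.2,-1,0],0,1],
  [[0,0,0],0,1],
])

```text
time: 5.75
position: [0.5639, 0.1572, 0.1469]
tool_rot: [0.993, -0.113, 0.025, -0.012]
ft_force: [-0.1, 0.3, -0.0]
grip_width: 0.0005
```

```bash
python3 st.py
```

```text
chest pos mm [  1.78794616 126.70803843  56.85380522] world [0.56388971 0.15719562 0.14685381]
jaw rel deg -0.6628074595338245 F chest [-0.12879109  0.31655922 -0.04831753] 0.0005307920526854092 5.75
```

carry_out([
  [[-0.2,-1,-0.1],0,1],
  [[-0.2,-1,-0.1],0,1],
  [[-0.2,-1,-0.1],0,1],
  [[-0.2,-1,-0.1],0,1],
  [[-0.2,-1,0],0,1],
  [[-0.2,-1,0],0,1],
  [[-0.2,-1,0],0,1],
  [[0,0,0],0,1],
])

```text
time: 6.55
position: [0.5491, 0.0807, 0.1432]
tool_rot: [0.993, -0.113, 0.026, -0.013]
ft_force: [-0.3, 0.2, 0.5]
grip_width: 0.0003
```

```bash
python3 st.py
```

```text
chest pos mm [ 3.73584295 48.79610583 53.18051491] world [0.54908766 0.08067789 0.14318051]
jaw rel deg -0.694908591742205 F chest [-0.27841495  0.0977441   0.4804798 ] 0.0003499633297082256 6.55
```

carry_out([
  [[-0.1,-0.4,0],0,1],
  [[-0.1,-0.4,0],0,1],
  [[-0.1,-0.4,0],0,1],
])

```text
time: 6.85
position: [0.5481, 0.0755, 0.1435]
tool_rot: [0.992, -0.118, 0.028, -0.021]
ft_force: [4.2, 19.5, -3.0]
grip_width: 0.0003
```

```bash
python3 st.py
```

```text
chest pos mm [ 3.84472851 43.47527492 53.50546133] world [0.54805321 0.07545745 0.14350546]
jaw rel deg -1.2279134200436574 F chest [-0.10208384 19.96115553 -3.00448019] 0.0002990600441337394 6.85
```

The pusher stalled at chest y = 43.5 mm with 20 N, close to the 42.5 mm I expected at the stop. Backing off and looking.

carry_out([
  [[0.3,1.5,0],0,1],
  [[0.4,2,0],0,1],
  [[0,0,4],0,1],
  [[0,0,4],0,1],
  [[1,4.5,1],0,1],
  [[1,4.5,0],0,1],
  [[1,4.5,0],0,1],
  [[0,2,0],0,1],
  [[0,0,0],0,1],
])

```text
time: 7.75
position: [0.5868, 0.2707, 0.2361]
tool_rot: [0.993, -0.117, 0.029, -0.019]
ft_force: [0.4, 0.7, -0.3]
grip_width: 0.0006
```

```bash
python3 st.py; python3 - <<'E'
from rig import cams
import cv2
a=cams.camera('top')['pixels'][165:325,180:380,::-1]; 
cv2.imwrite('pics/c.png',cv2.resize(a,None,fx=3.7,fy=3.7,interpolation=cv2.INTER_CUBIC))
E
```

```text
chest pos mm [-1.24731343e-01  2.42470530e+02  1.46125539e+02] world [0.58684149 0.27067614 0.23612554]
jaw rel deg -1.1326827996358462 F chest [ 0.26237915  0.73284942 -0.31294925] 0.0006227546760483921 7.75
```

View pics/c.png

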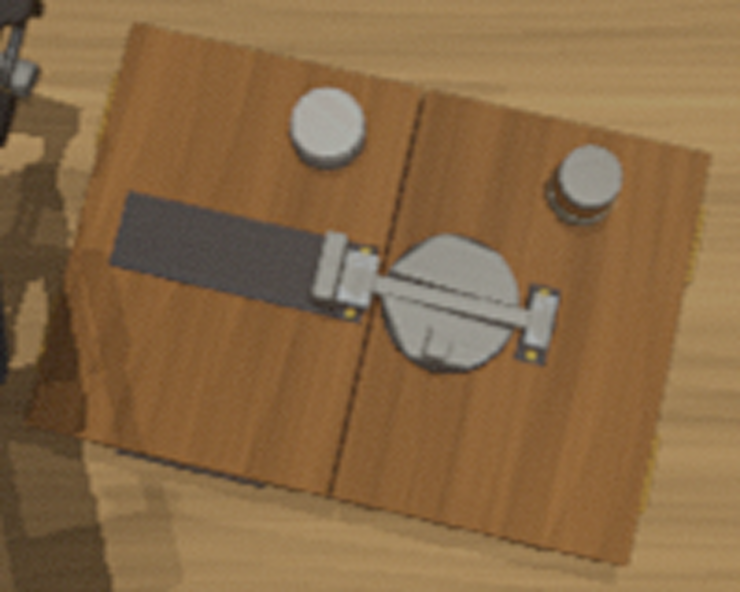

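The bar now passes through the slot into the keeper. The tab top is at (331,266), up against the guide, and the jar and tin haven't moved. I'll do a numeric check of the tab position and then hand in.

```bash
python3 - <<'E'
from fit import *
from rig import robot
p=r.x
t=R.from_euler('z',-p[2]).apply(ray(c,*full((331,266)),.144)-[p[0],p[1],.09]);print(t,'bar',.157-t[1])
if .157-t[1]>.122: print(robot.hand_in())
E
```

```text
[-0.00045509  0.026798    0.054     ] bar 0.13020200498997828
the job is handed in; nothing more can be done
None
```

The chest is locked and the job is handed in; the simulator gives no verdict, so the result rests on my own checks.

With closed fingertips I pushed the thumb plate until the slot was within about 0.02 rad of the bar. I then pushed the tab until the bar stopped against its end stop at about 20 N, and backed the arm clear.

- **Bar:** the last picture puts it at about 130 mm of its 130 mm travel, through the slot and in the keeper.
- **Loose items:** the jar and tin look unmoved in the last picture. I did not re-check the glue bottle or the hammer after the first pictures, but the fingertips were planned to pass above both.
- **Robot:** the arm was clear of everything, with wrist force under 1 N, at about 7.8 s.
- **Disagreements:** the starting disc angle measured 0.43 rad, just under the stated minimum of 0.45. The bar stopped with the tool about 1 mm short of my prediction. Both are within measuring error.

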